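Set the length gauge and offer up the pale rail

ROBOT

A 6-joint arm with a two-finger parallel gripper is mounted at the origin on the work surface. World frame = base frame: x ahead of the robot, y to its left, z up, the work surface at z = 0. Lengths are in m, angles in rad, forces in N, time in s.
With the tool pointing down it reaches from about 0.375 to 0.925 m from the base axis. Payload 5.7 kg.
Tool frame: the origin (TCP) lies on the centre line of the jaws, within the pads' length; the fingertips stand 11 mm ahead of it and the grasp point (between the pads) lies 8 mm behind it (r.finger_overhang is the distance from the TCP to the fingertips, in m); z points along the fingers, y is the line along which they close (so a half turn about z gives the same grasp; the last joint's range is limited). The gripper opens to 88 mm and grips with 3 to 60 N. Pads are 20 mm wide; open, the fingers measure 115 mm over their backs; the gripper's body (75 mm by 178 mm) begins 61 mm behind the grasp point.
Start: joints at [1.165, 0.359, 1.51, -0, 1.272, -0.115], TCP at [0.172, 0.575, 0.234] pointing down, gripper open.
Joint ranges: [-2.97, 2.97], [-1.01, 2.36], [0.21, 2.38], [-0.96, 4.11], [0.2, 2.71], [-2.98, 2.98]. Speed limits (rad/s): [2.39, 2.39, 3.14, 3.14, 3.14, 3.14].

INTERFACE

Orientations are given as a unit quaternion [w, x, y, z].
In Python, from bench import r, vision gives the robot as it stands.
- The arm moves only by the tool arm_command, never from a script. Its argument "increments" is one flat list of numbers, 4 for each row, row after row: the shift along the tool's x, y, z normalised to -1 to 1, where 1 is 0.15 m, then the turn about the tool's z normalised to -1 to 1, where 1 is 180 degrees. In form: [tx, ty, tz, twist, tx, ty, tz, twist, ...]. A call has 1 to 12 rows; each row is the pose to reach, as a shift and turn from the pose commanded when the call began, along the tool's axes at that moment, turning the shorter way round; what a row does not reach only later rows make up. A row lasts 1/8 s, in which the tool goes at most 62.5 mm and 10.7 degrees, less where a joint would pass 70% of its speed; a pose out of reach is approached as far as the arm can. A call with a number of a shift or a turn outside -1 to 1 is refused whole. A call with a gripper value outside its range is refused whole. "claw" is the opening, from 0 (shut) to 1 (fully open), set as the call begins (left out, the last holds). The fingers move at their own pace and stop on an object; "force" is the grip in N (left out, the last holds). Time passes only in rows, so rows that repeat a pose let the fingers close. It gives the time, the measured TCP pose, the force, the opening and the grip force at its end, in the units of the state.
- r.get_obs(): the state, without advancing time (a new reading comes with each control period).
- vision.snapshot(name): name is "scene" or "top" or "wrist"; returns the picture (480x640x3 uint8, red, green, blue); there is no depth.
- vision.get_calibration(name): a dict with "intrinsics" (3x3 intrinsics, pixels), "rvec" (rotation vector, rad) and "tvec" (3), from world to camera coordinates, as OpenCV has them. Camera axes: x right, y down, z forward; pixel columns grow to the right and rows downward; lengths in m; the calibration is good to about 2 mm. A picture is of the moment at which its call begins: read the wrist's pose just before it. get_calibration takes no time and is no camera call; for the wrist camera it gives the pose at the moment of the call.
- r.hand_in(): hands the job in; it is judged then, once.
The state is a dict: "time_s": time; "joints": joint angles; "dq": joint speeds; "joint_efforts": joint torques, N m; "eef_pos": TCP position; "orientation": TCP orientation; "wrist_force": force on the tool from outside, world axes, zero at the start; "wrist_torque": the same for the moment, N m; "grip_width": opening from 0.0 (shut) to 1.0 (fully open); "grip_force": force on a finger pad.
Only numpy, scipy, OpenCV 4.12 (cv2) and the standard library are available. Lean on these libraries where they do the work, as an engineer would, in place of code of your own. Each camera call takes 0.05 s, during which the arm holds its last target. There are 200 camera calls.

TASK

Check the pale wooden rail against the length gauge: pull the gauge's blue slide out until its white pointer lines up with the red marker and let go of it, then lift the pale rail off its cradle, level all the way, and carry it over the gauge. Finish still holding it in the air, level and steady, lengthwise along the middle of the gauge with one end of the rail straight above the inner face of the dark heel plate, its underside about 40 mm above the top of the slide's knob and touching nothing but your fingers. Leave the slide on its mark, and leave the dark rail and the other things on the bench alone.

Things in the scene. Friction and masses are not known exactly. Their poses are not given: they have to be found in the camera images.
- gauge: Length gauge fixed to the bench: aluminium bed 300 x 50 x 20 mm, black graduations, blue slide on top. Origin: centre of the bed's underside, on the bench top; x along the bed from heel end to open end (the way the slide pulls out), y across, z up. The dark heel plate across one end is 12 mm thick, 50 mm wide, 45 mm high over the bench; its inner face is at x = -115 mm.
- slide (a joint): Travel of the blue slide along the gauge's x, in m: 0 is home nearest the heel, 0.155 the outer stop. A weak return spring (15 N/m, towards home) works against a friction brake (4 N), so it takes 4 to 7 N to pull and stays where it is let go; pushing it back takes 2 to 4 N.
- slide_knob (a point): Centre of the knob's top, 68 mm over the bench; gauge x = -25 mm + joint value, y = 0. Knob: upright black cylinder, 16 mm diameter, 38 to 68 mm over the bench, in the middle of the blue slide block (40 mm along the gauge, 50 across, top 38 mm over the bench). A white pointer 3 mm wide sticks out 10 mm on the block's -y side, in line with the knob's centre.
- marker: Red marker block fixed beside the gauge on its -y side, 6 mm along the gauge, 18 mm across, 30 mm high; its place along the gauge varies. Origin: centre of its underside, 36 mm from the gauge's centre line; axes as the gauge's. The slide is set when pointer and knob centre have the same place along the gauge as this marker.
- pale_rail: Loose pale wooden rail, 200 mm long: body 160 x 36 x 22 mm plus a tenon 20 x 24 x 10 mm at each end, both ends alike, 100 to 200 g, lying flat on cradle_a. Origin: centre of its underside (40 mm over the bench), centre of mass straight above; x along its length, y across its width, z up.
- dark_rail: Loose dark brown rail of the same size and axes lying on the other cradle: leave alone.
- cradle_a: Cradle with the pale rail, screwed to the bench: plywood base 170 x 60 x 10 mm with two wooden risers 20 mm long and 60 mm wide at x = -60 and +60 mm, top 40 mm over the bench. Between the risers 100 mm are free. Origin: centre of its underside on the bench; x along the rail.
- cradle_b: The same cradle with the dark rail; the two cradles' places swap.
- mallet: Dark round carver's mallet standing on its head, 84 mm in diameter, 205 mm high; origin: centre of its underside. Leave alone.
- mug: White mug, 80 mm in diameter, 90 mm high, handle on its +y side; origin: centre of its underside. Leave alone.
- block_plane: Steel block plane, 150 x 45 mm, about 60 mm high; origin: centre of its underside, x along it. Leave alone.
- chisel: Chisel with a black handle, 220 mm long, 22 mm thick, lying along its x; origin on its underside 120 mm from the handle's end. Leave alone.
- offcut: Brown wooden offcut 70 x 45 x 20 mm; origin: centre of its underside. Leave alone.
Things that resemble listed ones, but are neither listed nor needed, are in the scene too. There is more than one size of the pale_rail; the one meant has the size given above.

How it is judged:
By the outcome, as a careful person would: the job done as asked, in the order asked, and still so for the second after the job is handed in, while the arm keeps its last pose, push and grip.
It also fails if it takes over 64 s, if anything falls off the work surface, if the arm or the gripper's body presses on something with over 40 N, if the wrist force passes 120 N, or if a joint passes its speed limit or range.

## Working session

There is one attempt and no reset: what is moved stays moved. The work goes in short steps, Python scripts to look and compute and a tool call to move; the robot and the scene stay as the last step left them, time stands still between calls to the robot, and variables do not carry over. Pictures are saved under pics/ and viewed, at most 10 in all, crops included, and the job is handed in when it is done.

Besides the shell and the picture viewer there is one more tool, called as name(argument=value, ...) on one line, values as JSON. arm_command: Moves the arm, as the interface text tells. Its arguments: {"type":"object","properties":{"increments":{"type":"array","items":{"type":"number"}},"claw":{"type":"number"},"force":{"type":"number"}},"required":["increments"]}

```bash
ls; mkdir -p pics
python3 - <<'E'
from bench import r, vision
import cv2
o=r.get_obs(); print({k:o[k] for k in ("time_s","joints","eef_pos","orientation","grip_width","wrist_force")})
for n in ("top","scene"):
    im=vision.snapshot(n); cv2.imwrite(f"pics/{n}0.png",im[:,:,::-1]); c=vision.get_calibration(n); print(n,c)
E
```

```text
pics
{'time_s': 0.0, 'joints': array([ 1.16490506e+00,  3.59486551e-01,  1.51142886e+00, -3.52660101e-05,
        1.27248665e+00, -1.15068954e-01]), 'eef_pos': array([0.17177995, 0.57418645, 0.23282192]), 'orientation': array([-2.16720081e-04,  1.44894055e-01,  9.89446762e-01, -8.78523471e-04]), 'grip_width': 1.0016499474218812, 'wrist_force': array([ 0.0809969 ,  0.23978203, -0.69658508])}
top {'intrinsics': array([[487.8442978 ,   0.        , 317.77202744],
       [  0.        , 487.8442978 , 239.80922868],
       [  0.        ,   0.        ,   1.        ]]), 'rvec': array([ 2.13260726, -2.15546711,  0.16015813]), 'tvec': array([0.01886029, 0.45098937, 1.47257901])}
scene {'intrinsics': array([[600.24663512,   0.        , 334.14633961],
       [  0.        , 600.24663512, 250.75960545],
       [  0.        ,   0.        ,   1.        ]]), 'rvec': array([ 0.87078292,  2.34609256, -1.24872922]), 'tvec': array([ 0.31501217, -0.11446404,  1.85312191])}
```

View pics/top0.png

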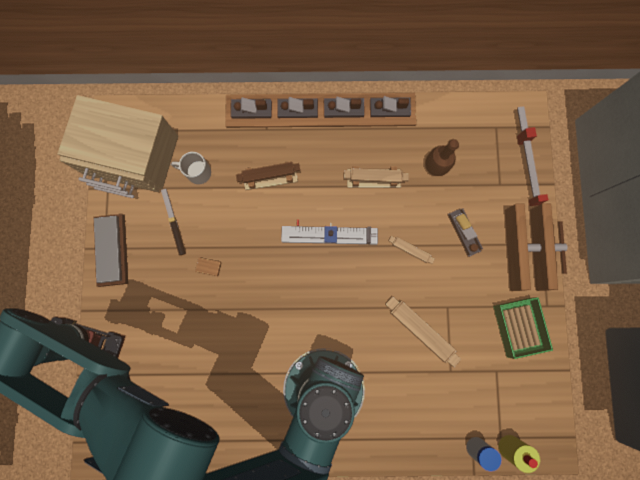

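View pics/scene0.png

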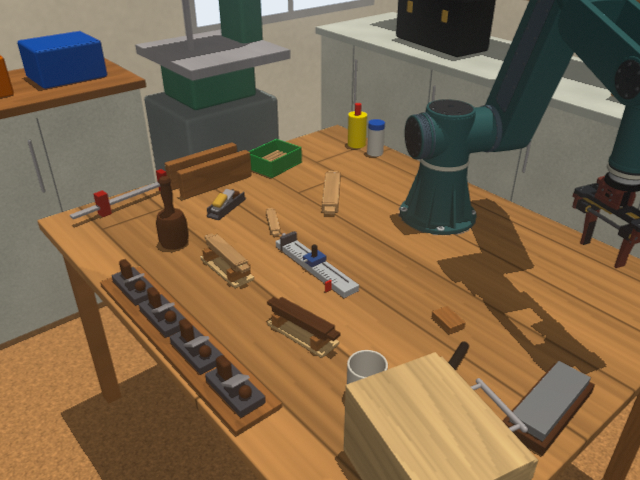

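Top view: gauge is at (330,235) with the heel at its right end (373,235), blue slide at (331,235) and red marker at (297,222). Candidates for the pale rail:
- (375,177), pale, on a cradle: the right size.
- (411,249), a small loose pale one.
- (422,330), a large loose pale one.
- (268,175), the dark rail on the other cradle.

I choose (375,177) and will check it in the close crop.

```bash
cat > h.py <<'E'
from bench import r, vision
import cv2, numpy as np
from scipy.spatial.transform import Rotation as R
def snap(n):
    c=vision.get_calibration(n); im=vision.snapshot(n); return im,c
def ray(c,px,z):
    """pixels (N,2) -> world points on plane z"""
    K=c["intrinsics"]; M=cv2.Rodrigues(np.float64(c["rvec"]))[0]; t=np.float64(c["tvec"]).ravel()
    o=-M.T@t; p=np.atleast_2d(px).astype(float)
    d=(M.T@np.linalg.inv(K)@np.c_[p,np.ones(len(p))].T).T
    return o+d*((z-o[2])/d[:,2])[:,None]
def proj(c,P):
    return cv2.projectPoints(np.atleast_2d(P).astype(float),np.float64(c["rvec"]),np.float64(c["tvec"]),c["intrinsics"],None)[0][:,0]
def tool(o):
    w,x,y,z=o["orientation"]; return R.from_quat([x,y,z,w])
E
python3 - <<'E'
from h import *
im=cv2.imread("pics/top0.png")[:,:,::-1]; c=vision.get_calibration("top")
for n,px,z in [("heel",(375,235.5),.02),("open",(282,234.5),.02),("knob",(331,234),.068),("marker",(297,222),.03),("railR",(408,177),.062),("railL",(344,176.5),.062),("smallA",(390,238),.02),("smallB",(433,260),.02),("mallet",(438,160),0),("plane",(465,232),.03),("darkL",(238,180),.06),("darkR",(299,168),.06)]:
    print(n,ray(c,px,z)[0].round(3))
cw=vision.get_calibration("wrist"); M=cv2.Rodrigues(np.float64(cw["rvec"]))[0]
print(cw["intrinsics"][0], "cam at",(-M.T@np.ravel(cw["tvec"])).round(3),"fwd",M[2].round(3))
print(tool(r.get_obs()).as_matrix().round(3))
cv2.imwrite("pics/c1.png",cv2.resize(im[140:270,225:445,::-1],None,fx=3.6,fy=3.6,interpolation=cv2.INTER_CUBIC))
E
```

```text
heel [ 0.465 -0.165  0.02 ]
open [0.471 0.126 0.02 ]
knob [ 0.463 -0.026  0.068]
marker [0.508 0.078 0.03 ]
railR [ 0.64  -0.267  0.062]
railL [ 0.644 -0.069  0.062]
smallA [ 0.457 -0.211  0.02 ]
smallB [ 0.386 -0.342  0.02 ]
mallet [ 0.713 -0.378  0.   ]
plane [ 0.471 -0.443  0.03 ]
darkL [0.637 0.259 0.06 ]
darkR [0.673 0.07  0.06 ]
[378.94486946   0.         325.80846284] cam at [0.095 0.598 0.384] fwd [ 0.277 -0.084 -0.957]
[[-0.958  0.287 -0.001]
 [ 0.287  0.958 -0.002]
 [ 0.    -0.002 -1.   ]]
```

View pics/c1.png

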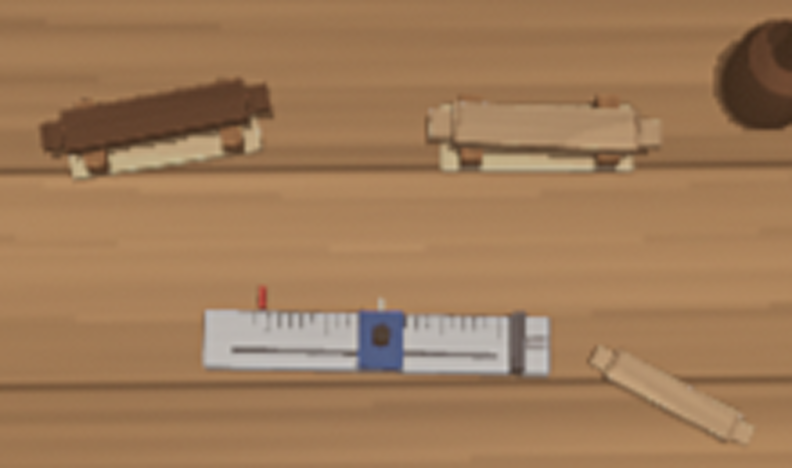

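The crop shows that the rail at top right (crop 430–660, ~125) is pale, sits on a cradle and measures 198 mm from its ends, so it's the right one. The lower-right one is too small. Now I'll move the wrist camera over the gauge.

arm_command(increments=[-0.27,-0.27,-0.04,0,-0.54,-0.54,-0.04,0,-0.81,-0.81,-0.04,0,-0.81,-0.81,-0.04,0])

```text
time_s: 0.6
eef_pos: [0.2544, 0.4203, 0.2393]
orientation: [-0.0, 0.147, 0.989, -0.001]
wrist_force: [0.1, 0.7, 0.1]
grip_width: 0.997
grip_force: 0.0
```

arm_command(increments=[-0.27,-0.27,-0.04,0,-0.54,-0.54,-0.04,0,-0.81,-0.81,-0.04,0,-0.81,-0.81,-0.04,0])

```text
time_s: 1.1
eef_pos: [0.3366, 0.2706, 0.2457]
orientation: [0.0, 0.147, 0.989, -0.0]
wrist_force: [-0.3, 0.7, 0.3]
grip_width: 0.997
grip_force: 0.0
```

arm_command(increments=[-0.27,-0.27,-0.02,0,-0.54,-0.54,-0.02,0,-0.81,-0.81,-0.02,0,-0.81,-0.81,-0.02,0])

```text
time_s: 1.6
eef_pos: [0.4189, 0.12, 0.2488]
orientation: [0.001, 0.147, 0.989, 0.0]
wrist_force: [-0.1, 0.8, 0.3]
grip_width: 0.999
grip_force: 0.0
```

arm_command(increments=[-0.27,-0.27,0,0,-0.54,-0.54,0,-0.05,-0.81,-0.81,0,-0.0926,-0.81,-0.81,0,-0.0926,-0.81,-0.81,0,-0.0926])

```text
time_s: 2.22
eef_pos: [0.4979, -0.0279, 0.2482]
orientation: [-0.001, -0.0, 1.0, 0.001]
wrist_force: [-1.2, -0.2, 0.7]
grip_width: 0.998
grip_force: 0.0
```

Run:
```python
from h import *
im,c=snap("wrist"); np.save("w1.npy",im); cv2.imwrite("pics/w1.png",im[:,:,::-1]); print(r.get_obs()["eef_pos"],r.get_obs()["joints"].round(2))
for n,P in [("heel",(.465,-.14,.045)),("knob",(.463,-.026,.068)),("marker",(.508,.078,.03)),("rail",(.642,-.168,.062))]: print(n,proj(c,P).round(0))
```

```text
[ 0.49756909 -0.02772137  0.24827006] [-0.2   0.2   1.7   0.    1.24 -1.77]
heel [[204. 181.]]
knob [[327. 182.]]
marker [[430. 222.]]
rail [[188. 357.]]
```

View pics/w1.png

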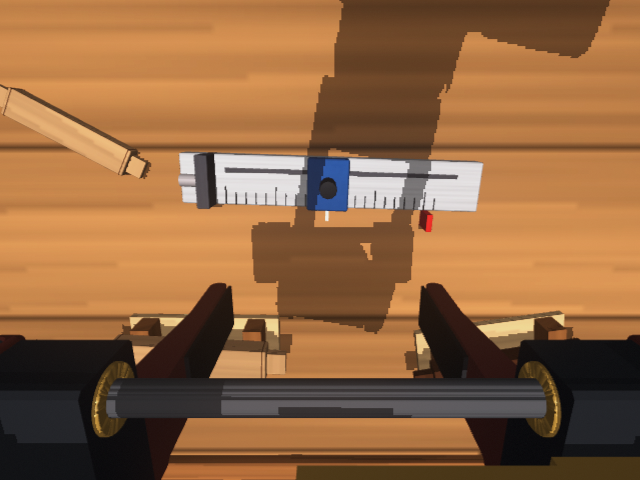

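The wrist view shows the heel at (205,180), knob top at (327,187), white pointer at (326,214), red marker at (428,221), bed corners at about (180,153)/(482,162)/(476,211)/(183,203), and the pale rail at (200,360), partly hidden.

Run:
```python
from h import *
im=np.load("w1.npy"); c=vision.get_calibration("wrist"); hsv=cv2.cvtColor(im,cv2.COLOR_RGB2HSV); H,S,V=cv2.split(hsv)
roi=np.zeros(H.shape,bool); roi[140:250,170:500]=1
def big(m):
    m=(m&roi).astype(np.uint8); k=max(cv2.findContours(m,0,1)[0],key=cv2.contourArea); return k[:,0,:]
bed=(S<60)&(V>50); 
m=cv2.morphologyEx((bed&roi).astype(np.uint8),cv2.MORPH_CLOSE,np.ones((3,3)))
# bed long edges: per-column first/last
cols=[x for x in list(range(225,300))+list(range(355,410))]
lo=np.array([(x,np.where(m[:,x])[0].min()-.5) for x in cols]); hi=np.array([(x,np.where(m[:,x])[0].max()+.5) for x in cols])
E=[]
for n,e in(("near",lo),("far",hi)):
    P=ray(c,e,.02); f=np.polyfit(P[:,1],P[:,0],1); f=np.polyfit(P[:,1][abs(P[:,0]-np.polyval(f,P[:,1]))<.002],P[:,0][abs(P[:,0]-np.polyval(f,P[:,1]))<.002],1); E.append(f); print(n,f)
sl=(E[0][0]+E[1][0])/2; b=(E[0][1]+E[1][1])/2; print("width",(E[1][1]-E[0][1])*np.cos(np.arctan(sl)))
ux=np.array([sl,1])/np.hypot(sl,1); uy=np.array([-ux[1],ux[0]])
print("axis",ux)
def g(P): # coords along axis / across from line point (b,0)
    d=P[:,:2]-np.array([b,0]); return np.c_[d@ux,d@uy]
for n,mk,z in [("blue",(H>105)&(H<130)&(S>100),.038),("red",((H<5)|(H>175))&(S>180)&(V>120),.03)]:
    k=big(mk); q=g(ray(c,k,z)); print(n,"px",k.min(0),k.max(0),"along",np.percentile(q[:,0],[0,10,50,90,100]).round(4),"across",q[:,1].min().round(4),q[:,1].max().round(4))
    if n=="red":
        print([ (tuple(p),tuple(x)) for p,x in zip(cv2.approxPolyDP(k[:,None],1.2,True)[:,0].tolist(),g(ray(c,cv2.approxPolyDP(k[:,None],1.2,True)[:,0],z)).round(4).tolist())])
kn=(V<60)&roi; kn[:, :300]=0; kn[:,360:]=0; kn[:175]=0;kn[205:]=0
nl,lab,st,ce=cv2.connectedComponentsWithStats(kn.astype(np.uint8)); 
for i in range(1,nl):
    if st[i][4]>40: print("dark",st[i],ce[i],g(ray(c,ce[i],.068)))
for row in (186,190,208,212,216,220):
    print(row,[(x,tuple(im[row,x])) for x in range(321,334)] if row>207 else "")
hm=(V<90)&(S<90)&roi; hm[:,225:]=0
k=big(hm); print("heel",k.min(0),k.max(0),cv2.approxPolyDP(k[:,None],2,True)[:,0].tolist(), g(ray(c,cv2.approxPolyDP(k[:,None],2,True)[:,0],.045)).round(4).tolist())
m2=m.copy(); ys,xs=np.where(m2); 
for row in (165,180,195,200): 
    x=np.where(m2[row])[0]; print("bed row",row,x.min(),x.max(),g(ray(c,[(x.min()-.5,row),(x.max()+.5,row)],.02)).round(4).tolist())
cv2.imwrite("pics/c2.png",cv2.resize(im[145:240,170:490,::-1],None,fx=2.5,fy=5,interpolation=cv2.INTER_NEAREST))
```

```text
near [0.03138573 0.44436453]
far [0.03110231 0.49468786]
width 0.05029878387833295
axis [0.03122878 0.99951226]
blue px [308 158] [349 210] along [-0.0442 -0.0439 -0.0253 -0.006  -0.0054] across -0.025 0.0251
red px [425 215] [432 231] along [0.0746 0.0748 0.0774 0.08   0.0803] across -0.045 -0.0283
[((427, 215), (0.075, -0.0285)), ((425, 230), (0.0747, -0.044)), ((430, 231), (0.0798, -0.0448)), ((432, 216), (0.0801, -0.0293))]
dark [319 178  18  21 291] [327.51202749 187.91065292] [[-0.02545998  0.00108547]]
186 
190 
208 [(321, (np.uint8(48), np.uint8(84), np.uint8(153))), (322, (np.uint8(47), np.uint8(83), np.uint8(153))), (323, (np.uint8(49), np.uint8(84), np.uint8(154))), (324, (np.uint8(48), np.uint8(84), np.uint8(153))), (325, (np.uint8(49), np.uint8(84), np.uint8(153))), (326, (np.uint8(48), np.uint8(84), np.uint8(153))), (327, (np.uint8(47), np.uint8(83), np.uint8(152))), (328, (np.uint8(49), np.uint8(84), np.uint8(152))), (329, (np.uint8(47), np.uint8(83), np.uint8(150))), (330, (np.uint8(48), np.uint8(83), np.uint8(152))), (331, (np.uint8(49), np.uint8(84), np.uint8(153)))
[... 1917 characters left out ...]
, np.uint8(158))), (329, (np.uint8(214), np.uint8(146), np.uint8(86))), (330, (np.uint8(213), np.uint8(145), np.uint8(85))), (331, (np.uint8(213), np.uint8(146), np.uint8(86))), (332, (np.uint8(213), np.uint8(145), np.uint8(85))), (333, (np.uint8(214), np.uint8(146), np.uint8(86)))]
heel [195 153] [216 208] [[214, 153], [195, 155], [198, 206], [208, 208], [216, 203]] [[-0.1297, 0.0262], [-0.1472, 0.0238], [-0.1475, -0.0235], [-0.1381, -0.0251], [-0.1303, -0.02]]
bed row 165 180 482 [[-0.1714, 0.0118], [0.127, 0.0213]]
bed row 180 178 480 [[-0.1745, -0.003], [0.1272, 0.0066]]
bed row 195 182 477 [[-0.1717, -0.018], [0.1265, -0.0084]]
bed row 200 182 477 [[-0.1721, -0.0231], [0.1272, -0.0135]]
```

View pics/c2.png

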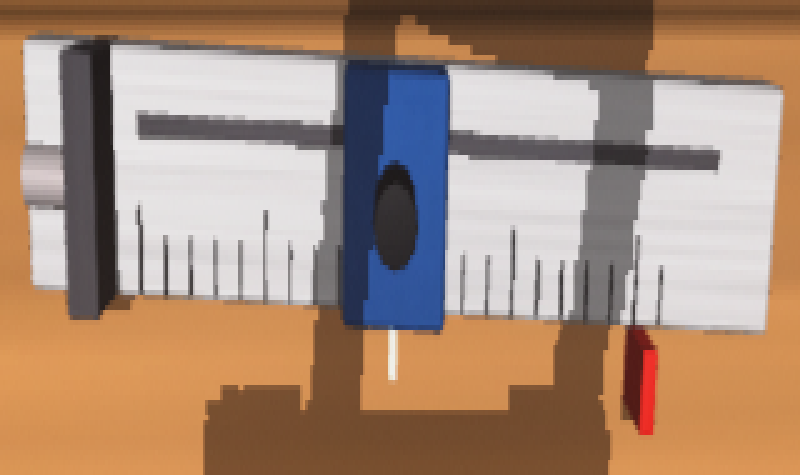

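The measurements hold together:
- Bed: 299 × 50.3 mm against the given 300 × 50.
- Knob: at (0.4687, -0.025).
- Marker: 102 mm further along the gauge.
- Heel inner face: measured twice, at s=-0.1374 and s=-0.138.

Next I approach the knob.

arm_command(increments=[0.1,0.01,0.2,0.01,0.192,0.018,0.5,0.01,0.192,0.018,0.787,0.01,0.192,0.018,0.787,0.01,0.192,0.018,0.787,0.01], claw=0.5)

```text
time_s: 2.9
eef_pos: [0.4702, -0.0265, 0.1318]
orientation: [0.001, 0.015, 1.0, -0.0]
wrist_force: [0.3, -0.2, 0.0]
grip_width: 0.508
grip_force: 0.0
```

Run:
```python
from h import *
o=r.get_obs(); T=tool(o); d=np.array([.4687,-.025,.054])-o["eef_pos"]; print(o["eef_pos"],T.as_matrix().round(4).tolist(),(T.inv().apply(d)/.15).round(4))
```

```text
[ 0.4701968  -0.02654921  0.13182996] [[-0.9995, 0.0301, 0.0012], [0.0301, 0.9995, -0.0002], [-0.0012, -0.0001, -1.0]] [0.0109 0.0101 0.5189]
```

arm_command(increments=[0.011,0.01,0.2,0,0.011,0.01,0.4,0,0.011,0.01,0.519,0,0.011,0.01,0.519,0,0.011,0.01,0.519,0])

```text
time_s: 3.52
eef_pos: [0.4694, -0.026, 0.0543]
orientation: [0.001, 0.016, 1.0, -0.0]
wrist_force: [0.2, 0.0, -0.1]
grip_width: 0.5
grip_force: 0.0
```

arm_command(increments=[0,0,0,0,0,0,0,0,0,0,0,0,0,0,0,0,0,0,0,0,0,0,0,0], claw=0, force=20)

```text
time_s: 4.28
eef_pos: [0.468, -0.0259, 0.053]
orientation: [0.0, 0.016, 1.0, -0.0]
wrist_force: [-1.5, 1.2, 5.8]
grip_width: 0.18
grip_force: 20.0
```

Run:
```python
from h import *
o=r.get_obs(); T=tool(o); print(o["eef_pos"],o["wrist_force"],T.as_matrix().round(4).tolist())
b=np.array([.4695,0]);ux=np.array([.03123,.99951])
print("s",(o["eef_pos"][:2]-b)@ux,"across",(o["eef_pos"][:2]-b)@[-ux[1],ux[0]])
t=np.r_[b+.0775*ux,o["eef_pos"][2]]; print((T.inv().apply(t-o["eef_pos"])/.15).round(4))
```

```text
[ 0.46804335 -0.02592643  0.05302907] [-1.48589942  1.19050743  5.81423172] [[-0.9995, 0.0314, 0.0003], [0.0314, 0.9995, -0.0001], [-0.0003, -0.0001, -1.0]]
s -0.025959219344531135 across 0.0006462495169295236
[-4.200e-03  6.897e-01 -1.000e-04]
```

The grip holds at 15.8 mm, which matches the 16 mm knob. Pulling.

arm_command(increments=[0,0.07,0,0,0,0.17,0,0,0,0.27,0,0,-0.002,0.37,0,0,-0.002,0.47,0,0,-0.004,0.56,0,0,-0.004,0.64,0,0,-0.004,0.69,0,0,-0.004,0.69,0,0,-0.004,0.69,0,0,-0.004,0.69,0,0])

```text
time_s: 5.65
eef_pos: [0.4713, 0.0775, 0.053]
orientation: [-0.0, 0.016, 1.0, -0.0]
wrist_force: [-1.1, 0.5, 7.5]
grip_width: 0.178
grip_force: 20.0
```

```bash
cat > chk.py <<'E'
from h import *
import sys
im,c=snap("wrist"); np.save("w2.npy",im); o=r.get_obs()
b=np.array([.4695,0]);ux=np.array([.03123,.99951]);uy=np.array([-ux[1],ux[0]])
g=lambda P:np.c_[(P[:,:2]-b)@ux,(P[:,:2]-b)@uy]
print("tcp s",(o["eef_pos"][:2]-b)@ux,o["eef_pos"],o["wrist_force"].round(1))
H,S,V=cv2.split(cv2.cvtColor(im,cv2.COLOR_RGB2HSV))
for n,m,z in [("blue",(H>105)&(H<130)&(S>100)&(V>60),.038),("red",((H<5)|(H>175))&(S>190)&(V>190),.03)]:
    roi=np.zeros(H.shape,np.uint8); p=proj(c,[*(b+.0775*ux),.03])[0].astype(int); roi[max(0,p[1]-150):p[1]+150,max(0,p[0]-150):p[0]+150]=1
    k=max(cv2.findContours(m.astype(np.uint8)*roi,0,1)[0],key=cv2.contourArea)
    a=cv2.boxPoints(cv2.minAreaRect(k)); print(n,cv2.contourArea(k),a.round(1).tolist(),g(ray(c,a,z)).round(4).tolist())
    q=g(ray(c,k[:,0],z)); print(n,"along",np.percentile(q[:,0],[0,10,90,100]).round(4),"mid",(np.percentile(q[:,0],[10,90]).mean()).round(4),q[:,1].min().round(4),q[:,1].max().round(4))
p=proj(c,[*(b+.0775*ux-.03*uy),.03])[0].astype(int); print(p)
x0,y0=max(0,p[0]-65),max(0,p[1]-60)
cv2.imwrite("pics/"+sys.argv[1],cv2.resize(im[y0:y0+120,x0:x0+130,::-1],None,fx=5,fy=5,interpolation=cv2.INTER_NEAREST)); print("crop",x0,y0)
E
python3 chk.py c3.png
```

```text
tcp s 0.07756412319605713 [0.47135525 0.07754418 0.0530022 ] [-1.5  0.1  7.1]
blue 3334.0 [[284.0, 247.0], [367.0, 247.0], [367.0, 301.0], [284.0, 301.0]] [[0.0589, 0.0282], [0.0971, 0.0282], [0.0979, 0.001], [0.058, 0.001]]
blue along [0.0585 0.0589 0.0974 0.0977] mid 0.0781 0.001 0.0282Traceback (most recent call last):
  File "chk.py", line 10, in <module>
    k=max(cv2.findContours(m.astype(np.uint8)*roi,0,1)[0],key=cv2.contourArea)
ValueError: max() iterable argument is empty
```

arm_command(increments=[0,0,0,0,0,0,0,0,0,0,0,0,0,0,0,0], claw=0.5)

```text
time_s: 6.2
eef_pos: [0.4717, 0.0775, 0.0527]
orientation: [-0.0, 0.016, 1.0, -0.0]
wrist_force: [-0.3, -0.8, -0.0]
grip_width: 0.497
grip_force: 0.0
```

arm_command(increments=[0,0,-0.2,0,0,0,-0.5,0,0.25,0,-0.8,0,0.5,0,-0.8,0,0.5,0,-0.8,0,0.5,0,-0.8,0])

```text
time_s: 6.95
eef_pos: [0.3975, 0.0798, 0.1729]
orientation: [0.001, 0.016, 1.0, -0.0]
wrist_force: [0.9, 0.1, -0.4]
grip_width: 0.498
grip_force: 0.0
```

```bash
python3 chk.py c3.png
```

```text
tcp s 0.07755701676746371 [0.39784942 0.07983378 0.17278711] [ 0.4 -0.4 -0.9]
blue 1725.5 [[302.0, 345.0], [302.0, 291.0], [349.0, 291.0], [349.0, 345.0]] [[0.0577, -0.0243], [0.0586, 0.0262], [0.0972, 0.0262], [0.0981, -0.0243]]
blue along [0.0584 0.0591 0.0972 0.0976] mid 0.0782 -0.0243 0.0262Traceback (most recent call last):
  File "chk.py", line 10, in <module>
    k=max(cv2.findContours(m.astype(np.uint8)*roi,0,1)[0],key=cv2.contourArea)
ValueError: max() iterable argument is empty
```

```bash
sed -i 's/(S>190)&(V>190)/(S>190)\&(V>60)/' chk.py; python3 chk.py c3.png
```

```text
tcp s 0.0775533621895679 [0.39790334 0.07982844 0.17266697] [1.  0.5 0.4]
blue 1718.5 [[302.0, 291.0], [349.0, 291.0], [349.0, 345.0], [302.0, 345.0]] [[0.0586, 0.0259], [0.0972, 0.0259], [0.0981, -0.0245], [0.0577, -0.0245]]
blue along [0.0584 0.0591 0.0972 0.0976] mid 0.0782 -0.0245 0.0259
red 17.5 [[323.0, 360.0], [323.0, 348.0], [328.0, 348.0], [328.0, 360.0]] [[0.0756, -0.0448], [0.0756, -0.0326], [0.0801, -0.0326], [0.0801, -0.0448]]
red along [0.0756 0.0756 0.0801 0.0801] mid 0.0779 -0.0448 -0.0326
[325 345]
crop 260 285
```

View pics/c3.png

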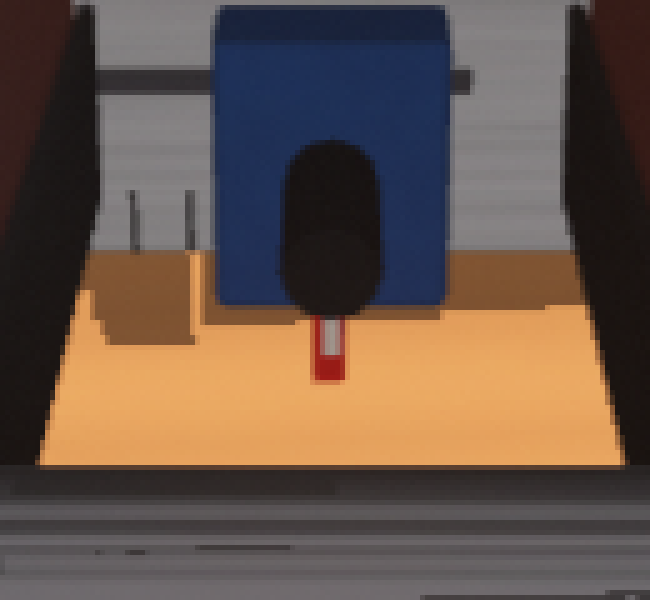

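The white pointer at crop (330,335) sits centred on the red marker, crop columns 313–345, so it's on the mark to under 1 mm. Next is the rail.

arm_command(increments=[-0.2,-0.2,-0.2,0,-0.5,-0.45,-0.3,0,-0.8,-0.7,-0.3,0,-1,-0.8,-0.3,0,-1,-0.8,-0.3,0], claw=0.75)

```text
time_s: 7.68
eef_pos: [0.5457, -0.0465, 0.217]
orientation: [0.0, 0.017, 1.0, -0.0]
wrist_force: [-0.8, -0.2, -0.6]
grip_width: 0.748
grip_force: 0.0
```

arm_command(increments=[-0.25,-0.2,-0.1,0,-0.6,-0.5,-0.3,0,-0.9,-0.75,-0.3,0,-1,-0.8,-0.3,0,-1,-0.8,-0.3,0,-1,-0.8,-0.3,0])

```text
time_s: 8.43
eef_pos: [0.6877, -0.168, 0.262]
orientation: [-0.001, 0.015, 1.0, 0.001]
wrist_force: [-0.2, 0.4, 0.0]
grip_width: 0.751
grip_force: 0.0
```

Run:
```python
from h import *
im,c=snap("wrist"); np.save("w3.npy",im); cv2.imwrite("pics/w3.png",im[:,:,::-1]); o=r.get_obs(); print(o["eef_pos"],o["joints"].round(2))
```

```text
[ 0.68769738 -0.16794608  0.26229803] [-0.34  0.5   1.21  0.    1.43 -1.88]
```

View pics/w3.png

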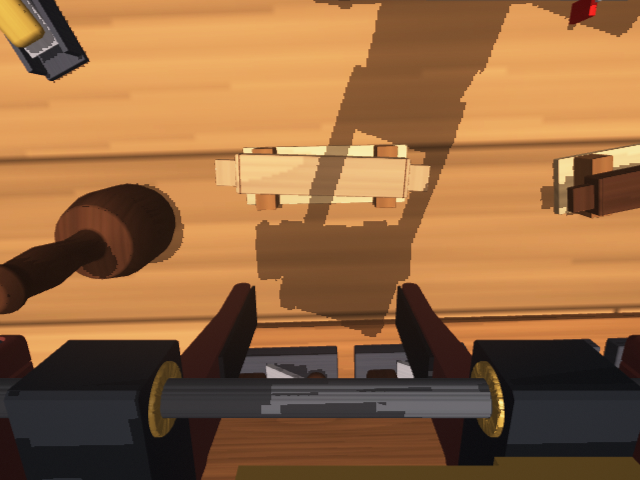

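The pale rail is at (322,175), with tenon ends at about (215,172) and (429,178). The mallet is clear of it at left. A close crop will give me its edges.

Run:
```python
from h import *
im=np.load("w3.npy")
cv2.imwrite("pics/c4.png",cv2.resize(im[140:215,208:438,::-1],(230*345//100,75*7),interpolation=cv2.INTER_NEAREST))
g=cv2.cvtColor(im,cv2.COLOR_RGB2GRAY).astype(int)
for x in (250,290,300,370,395): print(x,[(y,g[y,x]) for y in range(143,206)])
```

```text
250 [(143, np.int64(176)), (144, np.int64(175)), (145, np.int64(174)), (146, np.int64(173)), (147, np.int64(154)), (148, np.int64(223)), (149, np.int64(227)), (150, np.int64(226)), (151, np.int64(227)), (152, np.int64(227)), (153, np.int64(120)), (154, np.int64(100)), (155, np.int64(190)), (156, np.int64(209)), (157, np.int64(211)), (158, np.int64(212)), (159, np.int64(214)), (160, np.int64(212)), (161, np.int64(211)), (162, np.int64(208)), (163, np.int64(205)), (164, np.int64(203)), (165, np.int64(205)), (166, np.int64(209)), (167, np.int64(210)), (168, np.int64(211)), (169, np.int64(211)), (170, np.int64(210)), (171, np.int64(209)), (172, np.int64(206)), (173, np.int64(205)), (174, np.int64(205)), (175, np.int64(206)), (176, np.int64(206)), (177, np.int64(208)), (178, np.int64(204)), (179, np.int64(198)), (180, np.int64(193)), (181, np.int64(189)), (182, np.int64(187)), (183, np.int64(185)), (184, np.int64(184)), (185, np.int64(183)), (186, np.int64(186)), (187, np.int64(190)), (188, np.int64(192)), (189, np.int64(194)), (190, np.int64(195)), (191, np.int64(195)), (192, np.int64(19
[... 5148 characters left out ...]
4, np.int64(199)), (175, np.int64(198)), (176, np.int64(199)), (177, np.int64(196)), (178, np.int64(195)), (179, np.int64(193)), (180, np.int64(192)), (181, np.int64(190)), (182, np.int64(192)), (183, np.int64(194)), (184, np.int64(196)), (185, np.int64(194)), (186, np.int64(193)), (187, np.int64(190)), (188, np.int64(188)), (189, np.int64(188)), (190, np.int64(189)), (191, np.int64(190)), (192, np.int64(192)), (193, np.int64(190)), (194, np.int64(190)), (195, np.int64(190)), (196, np.int64(188)), (197, np.int64(129)), (198, np.int64(132)), (199, np.int64(142)), (200, np.int64(143)), (201, np.int64(137)), (202, np.int64(132)), (203, np.int64(129)), (204, np.int64(127)), (205, np.int64(125))]
```

View pics/c4.png

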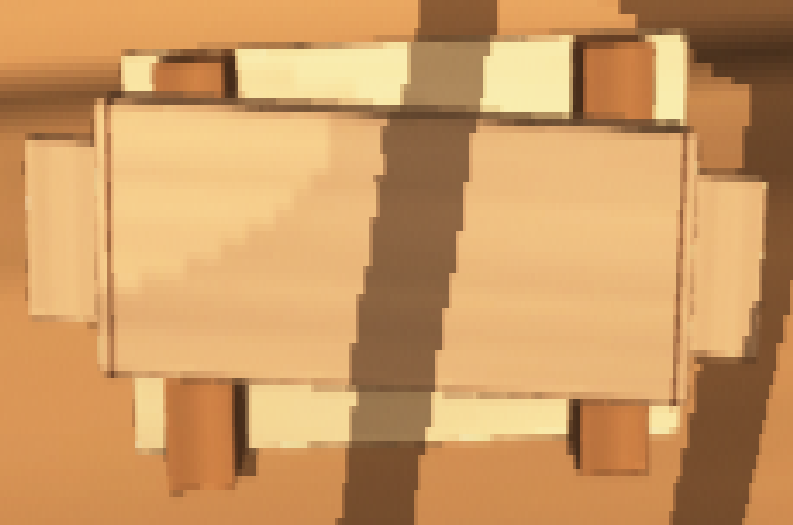

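The crop shows body top-face edges at rows ~154.5 to 158.5 (near) and 193 to 197 (far), body ends at columns 239.3 and 406.1, and tenon ends at columns 215.5 and 428.4.

Run:
```python
from h import *
c=vision.get_calibration("wrist"); o=r.get_obs()
n=ray(c,[(250,154.7),(290,155.7),(370,157.8),(395,158.7)],.062); f=ray(c,[(250,193.0),(290,194.1),(370,196.3),(395,197)],.062)
fn=np.polyfit(n[:,1],n[:,0],1); ff=np.polyfit(f[:,1],f[:,0],1); print(fn,ff)
sl=(fn[0]+ff[0])/2; b0=(fn[1]+ff[1])/2; u=np.array([sl,1])/np.hypot(sl,1); print("width",(ff[1]-fn[1])*u[1]+(ff[0]-fn[0])*-.167)
B=ray(c,[(239.3,175),(406.1,178)],.062); T=ray(c,[(215.3,172),(428.6,178.5)],.056)
for q in (B,T): s=(q[:,:2]-[b0,0])@u; print("len",s[1]-s[0],"mid",s.mean())
ff_mid=None
s=(((T[:,:2]-[b0,0])@u).mean()+((B[:,:2]-[b0,0])@u).mean())/2
# middle x line at that y
x=(np.polyval(fn,s)+np.polyval(ff,s))/2
C=np.array([x,s*u[1]]); print("centre",C,"u",u,"ang deg",np.degrees(np.arctan2(u[0],u[1])))
Tm=tool(o); print("tool y",Tm.as_matrix()[:,1].round(4)); print("delta xy in tool",(Tm.inv().apply(np.r_[C,.2]-o["eef_pos"])/.15).round(4))
```

```text
[0.05716306 0.64184818] [0.05841583 0.67713334]
width 0.03501717600044416
len 0.1535820350131508 mid -0.16905855269762265
len 0.19961848606908172 mid -0.16964393465433802
centre [ 0.64970404 -0.16906917] u [0.05769319 0.99833436] ang deg 3.3074127927545547
tool y [3.040e-02 9.995e-01 8.000e-04]
delta xy in tool [ 0.2521 -0.0155  0.4158]
```

arm_command(increments=[0.1,-0.01,0.05,0.055,0.2,-0.015,0.1,0.11,0.252,-0.0155,0.2,0.165,0.252,-0.0155,0.3,0.22,0.252,-0.0155,0.4,0.275,0.252,-0.0155,0.5,0.33,0.252,-0.0155,0.6,0.385,0.252,-0.0155,0.7,0.44,0.252,-0.0155,0.8,0.495,0.252,-0.0155,0.8,0.5087,0.252,-0.0155,0.8,0.5087,0.252,-0.0155,0.8,0.5087])

```text
time_s: 9.98
eef_pos: [0.651, -0.17, 0.1434]
orientation: [0.0, 0.727, 0.687, 0.0]
wrist_force: [0.6, -0.8, 0.3]
grip_width: 0.753
grip_force: 0.0
```

```bash
cat > go.py <<'E'
from h import *
import sys
t=np.array([float(a) for a in sys.argv[1:4]]); ang=float(sys.argv[4])  # tool y angle wanted, deg from +Y towards +X
o=r.get_obs(); T=tool(o); M=T.as_matrix()
a=np.degrees(np.arctan2(M[0,1],M[1,1])); print(o["eef_pos"].round(4),o["joints"].round(2),"tilt z",M[:,2].round(4),"ang",a.round(2))
print("shift",(T.inv().apply(t-o["eef_pos"])/.15).round(4),"twist",round((ang-a)/180,4))
E
python3 go.py .6497 -.1691 .043 93.31
```

```text
[ 0.651  -0.17    0.1434] [-0.36  0.54  1.44 -0.    1.16 -0.3 ] tilt z [ 4.e-04 -2.e-04 -1.e+00] ang 93.27
shift [ 0.0057 -0.0092  0.6691] twist 0.0002
```

arm_command(increments=[0.006,-0.009,0.15,0,0.006,-0.009,0.35,0,0.006,-0.009,0.52,0,0.006,-0.009,0.62,0,0.006,-0.009,0.669,0,0.006,-0.009,0.669,0,0.006,-0.009,0.669,0])

```text
time_s: 10.85
eef_pos: [0.6507, -0.1699, 0.0434]
orientation: [0.001, 0.728, 0.686, 0.0]
wrist_force: [0.3, 0.2, 1.0]
grip_width: 0.743
grip_force: 0.0
```

arm_command(increments=[0,0,0,0,0,0,0,0,0,0,0,0,0,0,0,0,0,0,0,0,0,0,0,0,0,0,0,0], claw=0, force=30)

```text
time_s: 11.72
eef_pos: [0.65, -0.1696, 0.0426]
orientation: [0.0, 0.728, 0.686, -0.0]
wrist_force: [-0.0, 0.2, 2.5]
grip_width: 0.409
grip_force: 30.0
```

The grip reads 36.0 mm, matching the rail's width. Lifting straight up.

arm_command(increments=[0,0,-0.04,0,0,0,-0.1,0,0,0,-0.2,0,0,0,-0.32,0,0,0,-0.46,0,0,0,-0.6,0,0,0,-0.72,0,0,0,-0.78,0,0,0,-0.8,0,0,0,-0.8,0])

```text
time_s: 12.98
eef_pos: [0.6496, -0.1695, 0.1621]
orientation: [-0.0, 0.728, 0.686, -0.0]
wrist_force: [0.3, -1.0, -0.5]
grip_width: 0.406
grip_force: 30.0
```

```bash
python3 - <<'E'
from h import *
o=r.get_obs(); print(o["wrist_force"].round(2),o["wrist_torque"].round(3))
# target: heel inner face s=-.1375, rail centre s=-.0375 on line b+s*ux ; TCP = centre - 0.0005 along ; z=.111
b=np.array([.4695,0]);ux=np.array([.03123,.99951]); print((b-.0380*ux))
E
python3 go.py .4683 -.0380 .160 91.79
```

```text
[ 0.32 -0.99 -0.52] [-0.032  0.091  0.03 ]
[ 0.46831326 -0.03798138]
[ 0.6496 -0.1695  0.1621] [-0.36  0.52  1.42 -0.    1.2  -0.3 ] tilt z [-7.e-04  2.e-04 -1.e+00] ang 93.36
shift [ 0.804  -1.2583  0.0147] twist -0.0087
```

arm_command(increments=[0.03,-0.05,0,0,0.09,-0.15,0,0,0.17,-0.27,0,0,0.25,-0.39,0,0,0.32,-0.5,0,0,0.37,-0.58,0,0,0.4,-0.63,0,0,0.4,-0.63,0,0])

```text
time_s: 13.98
eef_pos: [0.5588, -0.1039, 0.1624]
orientation: [-0.0, 0.727, 0.686, -0.0]
wrist_force: [-0.4, -0.7, -1.7]
grip_width: 0.407
grip_force: 30.0
```

arm_command(increments=[0.03,-0.05,0,0,0.09,-0.15,0,-0.002,0.17,-0.27,0,-0.004,0.25,-0.39,0,-0.006,0.32,-0.5,0,-0.008,0.37,-0.58,0,-0.0087,0.4,-0.628,0,-0.0087,0.4,-0.628,0,-0.0087,0.4,-0.628,0,-0.0087])

```text
time_s: 15.1
eef_pos: [0.4694, -0.039, 0.1626]
orientation: [0.0, 0.718, 0.696, 0.0]
wrist_force: [0.1, -0.1, -1.3]
grip_width: 0.406
grip_force: 30.0
```

```bash
python3 - <<'E'
from h import *
im,c=snap("wrist"); np.save("w5.npy",im); cv2.imwrite("pics/w5.png",im[:,:,::-1])
s,cs=snap("top"); np.save("t5.npy",s)
b=np.array([.4695,0]);ux=np.array([.03123,.99951])
for n,q in [("heelface top",(*(b-.1375*ux),.045)),("open end",(*(b+.127*ux),.02))]: print(n,proj(c,q).round(1))
E
python3 go.py .4683 -.0380 .111 91.79
```

```text
heelface top [[324.7 356.9]]
open end [[324.3  -4.6]]
[ 0.4693 -0.0391  0.1625] [-0.23  0.26  1.87 -0.    1.01 -0.2 ] tilt z [ 5.e-04 -3.e-04 -1.e+00] ang 91.81
shift [ 0.0072 -0.0069  0.3431] twist -0.0001
```

View pics/w5.png

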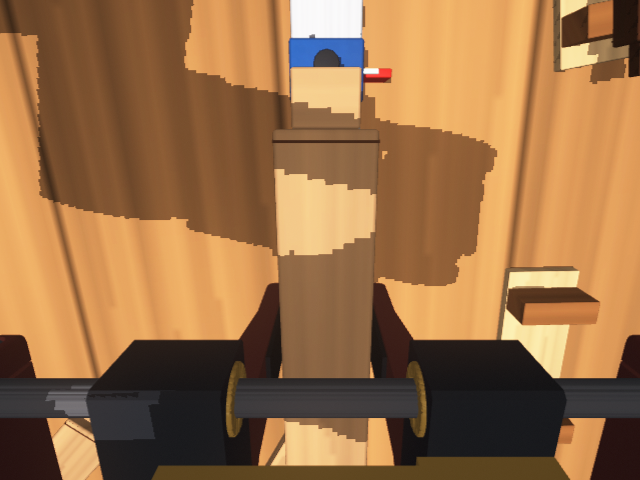

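The view shows the rail held, running along the gauge, with its tenon's open end at row 67.5. The pointer still sits on the red marker at (372,72), and the cradle at right is empty. I'll check the rail's position from its visible end.

Run:
```python
from h import *
c=vision.get_calibration("wrist"); o=r.get_obs(); z0=o["eef_pos"][2]-.003
b=np.array([.4695,0]);ux=np.array([.03123,.99951]);uy=np.array([-ux[1],ux[0]])
im=np.load("w5.npy"); g=cv2.cvtColor(im,cv2.COLOR_RGB2GRAY).astype(int)
print([(y,g[y,320]) for y in range(62,74)],[(y,tuple(map(int,im[y,330]))) for y in range(124,150,1)])
ts=(o["eef_pos"][:2]-b)
print("tcp",ts@ux,ts@uy)
for n,px,z in [("tenon end",(327,66.8),z0+.016),("tenon end low",(327,66.8),z0+.006),("body end top",(327,141.5),z0+.022),("body low",(327,129),z0),("tenonL",(292,90),z0+.016),("tenonR",(362,90),z0+.016),("bodyL",(274.5,150),z0+.022),("bodyR",(379,150),z0+.022),("bodyL2",(280.5,270),z0+.022),("bodyR2",(374,270),z0+.022)]:
    d=ray(c,px,z)[0,:2]-b; print(n,(d@ux).round(4),(d@uy).round(4))
# top view: rail tenon ends
s=np.load("t5.npy"); cs=vision.get_calibration("top"); 
P=[(*(b+q*ux),z0+.016) for q in (-.139,.061)]; print(proj(cs,P).round(1))
```

```text
[(62, np.int64(67)), (63, np.int64(69)), (64, np.int64(69)), (65, np.int64(69)), (66, np.int64(71)), (67, np.int64(171)), (68, np.int64(195)), (69, np.int64(207)), (70, np.int64(207)), (71, np.int64(207)), (72, np.int64(207)), (73, np.int64(207))] [(124, (148, 107, 71)), (125, (149, 108, 72)), (126, (143, 103, 70)), (127, (128, 92, 62)), (128, (106, 75, 51)), (129, (112, 80, 53)), (130, (133, 95, 64)), (131, (138, 99, 66)), (132, (139, 100, 67)), (133, (141, 102, 66)), (134, (142, 102, 67)), (135, (144, 104, 69)), (136, (142, 103, 68)), (137, (142, 102, 68)), (138, (144, 105, 70)), (139, (144, 104, 70)), (140, (77, 49, 31)), (141, (65, 40, 25)), (142, (65, 39, 24)), (143, (136, 98, 65)), (144, (143, 104, 69)), (145, (143, 103, 69)), (146, (142, 103, 68)), (147, (144, 104, 69)), (148, (143, 103, 68)), (149, (143, 104, 69))]
tcp -0.03908031054109527 -0.0009915541715895264
tenon end 0.0607 -0.0011
tenon end low 0.0621 -0.0011
body end top 0.0368 -0.0011
body low 0.0408 -0.0012
tenonL 0.0535 0.0108
tenonR 0.0535 -0.013
bodyL 0.034 0.0167
bodyR 0.034 -0.0187
bodyL2 -0.0095 0.0162
bodyR2 -0.0095 -0.0186
[[372.2 226.8]
 [300.9 225.4]]
```

arm_command(increments=[0.003,-0.002,0.03,0,0.006,-0.004,0.09,0,0.0105,-0.007,0.17,0,0.0105,-0.007,0.25,0,0.0105,-0.007,0.31,0,0.0105,-0.007,0.346,0,0.0105,-0.007,0.346,0,0.0105,-0.007,0.346,0,0.0105,-0.007,0.346,0,0.0105,-0.007,0.346,0])

```text
time_s: 16.45
eef_pos: [0.4678, -0.0372, 0.1108]
orientation: [0.0, 0.718, 0.696, 0.0]
wrist_force: [0.6, -0.1, -0.9]
grip_width: 0.408
grip_force: 30.0
```

```bash
python3 - <<'E'
from h import *
s,c=snap("scene"); x=s[215:335,215:375]; cv2.imwrite("pics/s6.png",cv2.resize(x[:,:,::-1],None,fx=5,fy=5,interpolation=cv2.INTER_CUBIC))
b=np.array([.4695,0]);ux=np.array([.03123,.99951]);uy=np.array([-ux[1],ux[0]])
# expected lower far edge of body (+X side = -uy), centre s=-.0375
for q,z,w in [(-.1175,.108,-.018),(.0425,.108,-.018),(-.1375,.114,-.012),(.0625,.114,-.012),(-.1375,.045,-.025)]:
    p=proj(c,(*(b+q*ux+w*uy),z))[0]; print(q,p.round(1),((p-[215,215])*5).round(0))
E
python3 go.py .4683 -.0375 .1106 91.79
```

```text
-0.1175 [287.1 219.9] [360.  24.]
0.0425 [324.5 245.7] [548. 154.]
-0.1375 [284.5 214.3] [347.  -4.]
0.0625 [331.5 246.4] [582. 157.]
-0.1375 [281.4 237.6] [332. 113.]
[ 0.4678 -0.0372  0.1107] [-0.23  0.34  1.93 -0.    0.88 -0.2 ] tilt z [ 4.e-04 -2.e-04 -1.e+00] ang 91.79
shift [-0.0021  0.0037  0.0009] twist -0.0
```

View pics/s6.png

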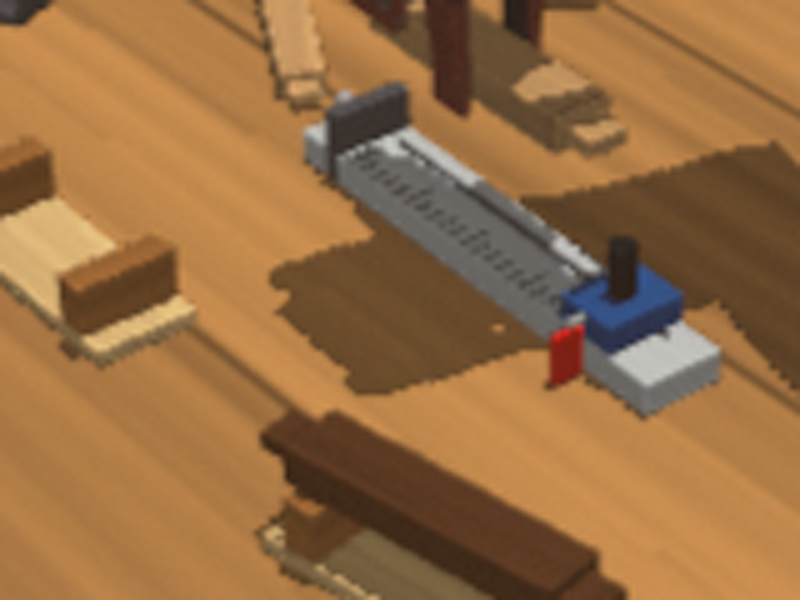

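The scene crop shows the rail in the fingers above the gauge, with its open end at (585,155) against the predicted (582,157). The knob and pointer sit in line with the red marker, and there's clear space under the rail. I'll check level numerically at the heel end.

Run:
```python
from h import *
s,c=snap("scene"); h=cv2.cvtColor(s,cv2.COLOR_RGB2GRAY).astype(int)
A=np.array([287.1,219.9]);B=np.array([324.5,245.7])
for x in (288,291,294,297,312,315,318,321):
    y=A[1]+(x-A[0])*(B-A)[1]/(B-A)[0]; r0=int(round(y)); print(x,"pred",round(y,1),[(q,h[q,x]) for q in range(r0-4,r0+5)])
o=r.get_obs(); print(o["eef_pos"],o["wrist_torque"].round(3),o["dq"].round(3))
```

```text
288 pred 220.5 [(217, np.int64(61)), (218, np.int64(110)), (219, np.int64(126)), (220, np.int64(133)), (221, np.int64(147)), (222, np.int64(149)), (223, np.int64(147)), (224, np.int64(143)), (225, np.int64(142))]
291 pred 222.6 [(219, np.int64(54)), (220, np.int64(72)), (221, np.int64(90)), (222, np.int64(131)), (223, np.int64(149)), (224, np.int64(148)), (225, np.int64(147)), (226, np.int64(145)), (227, np.int64(141))]
294 pred 224.7 [(221, np.int64(64)), (222, np.int64(80)), (223, np.int64(86)), (224, np.int64(125)), (225, np.int64(147)), (226, np.int64(148)), (227, np.int64(147)), (228, np.int64(142)), (229, np.int64(141))]
297 pred 226.7 [(223, np.int64(82)), (224, np.int64(82)), (225, np.int64(84)), (226, np.int64(106)), (227, np.int64(141)), (228, np.int64(149)), (229, np.int64(146)), (230, np.int64(142)), (231, np.int64(140))]
312 pred 237.1 [(233, np.int64(74)), (234, np.int64(74)), (235, np.int64(75)), (236, np.int64(93)), (237, np.int64(127)), (238, np.int64(142)), (239, np.int64(140)), (240, np.int64(139)), (241, np.int64(138))]
315 pred 239.1 [(235, np.int64(75)), (236, np.int64(75)), (237, np.int64(76)), (238, np.int64(94)), (239, np.int64(127)), (240, np.int64(141)), (241, np.int64(142)), (242, np.int64(139)), (243, np.int64(138))]
318 pred 241.2 [(237, np.int64(75)), (238, np.int64(75)), (239, np.int64(73)), (240, np.int64(93)), (241, np.int64(128)), (242, np.int64(140)), (243, np.int64(140)), (244, np.int64(138)), (245, np.int64(137))]
321 pred 243.3 [(239, np.int64(75)), (240, np.int64(76)), (241, np.int64(75)), (242, np.int64(94)), (243, np.int64(126)), (244, np.int64(140)), (245, np.int64(138)), (246, np.int64(138)), (247, np.int64(136))]
[ 0.46773041 -0.0371404   0.11070699] [-0.032  0.078 -0.046] [-0.     0.     0.     0.    -0.     0.001]
```

The rail's lower edge follows the prediction at both ends with the same offset of about 0.7 px, so it's level, and the arm is still. Handing in.

```bash
python3 -c "from bench import r; print(r.hand_in())"
```

```text
the job is handed in; nothing more can be done
None
```

I handed the job in at about 16.5 s, verdict not shown: the slide's pointer is on the red marker, and the pale rail is held level over the gauge's middle, one end above the heel's inner face and its underside about 40 mm over the knob.

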